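# Return unused blood tubes to their stock trays

## Robot

A 6-joint arm with a two-finger parallel gripper is mounted at the origin on the work surface. World frame = base frame: x ahead of the robot, y to its left, z up, the work surface at z = 0. Lengths are in m, angles in rad, forces in N, time in s.
With the tool pointing down it reaches from about 0.4 to 0.825 m from the base axis. Payload 7 kg.
Tool frame: the origin (TCP) lies at the very end of the fingers, on their centre line; the grasp point (between the pads) lies 19 mm behind it; z points along the fingers, y is the line along which they close (so a half turn about z gives the same grasp; the last joint's range is limited). The gripper opens to 88 mm and grips with 3 to 60 N. Pads are 19 mm wide; open, the fingers measure 130 mm over their backs; the gripper's body (78 mm by 193 mm) begins 47 mm behind the grasp point.
Start: joints at [-1.042, 0.359, 0.012, 0, -1.224, -0.288], TCP at [0.161, -0.656, 0.227] pointing down, gripper open.
Joint ranges: [-3.07, 3.07], [-1.43, 2.12], [-1.02, 1.25], [-3.03, 1.67], [-3.05, -0], [-3.03, 3.03]. Speed limits (rad/s): [2.39, 2.39, 3.01, 3.14, 3.14, 3.14].

## Interface

Orientations are given as [roll, pitch, yaw] about the fixed x, y, z axes, in that order (R = Rz(yaw) Ry(pitch) Rx(roll)).
In Python, from station import arm, vision gives the robot as it stands. The module is installed in compiled form; this text tells all that it offers.
- The arm moves only by the tool jog_arm, never from a script. Its argument "steps" is a list that holds one entry, the list of rows, each a list of 7 numbers: the closure in counts, from 0 (fully open) to 255 (shut), then the shift along the tool's x, y, z scaled (see below), then the turn, a rotation vector about the tool's x, y, z scaled (see below). In form: [[[grip, dx, dy, dz, rx, ry, rz], ...]]. A call has 1 to 8 rows; each row is the pose to reach, as a shift and turn from the pose commanded when the call began, along the tool's axes at that moment; what a row does not reach only later rows make up. The controller multiplies each number of a shift by 250 mm and each number of a turn by 45 degrees. A row lasts 1/10 s, in which the tool goes at most 50 mm and 8.59 degrees, less where a joint would pass 70% of its speed; a pose out of reach is approached as far as the arm can. A call with a number of a shift or a turn outside -1 to 1 is refused whole. A call with a gripper value outside its range is refused whole. The fingers move at their own pace and stop on an object; "newtons" is the grip in N (left out, the last holds). Time passes only in rows, so rows that repeat a pose let the fingers close. It gives the time, the measured TCP pose, the force, the opening and the grip force at its end, in the units of the state.
- arm.get_state(): the state, without advancing time (a new reading comes with each control period).
- vision.grab_frame(name): name is "scene" or "top" or "wrist"; returns a dict with "color" (480x640x3 uint8, red, green, blue), "vfov" (degrees; the focal length in pixels is half the picture's height over the tangent of half this angle, whatever the lens; pixels are square), "cx", "cy" (the principal point, pixels), "k1" (the pictures are not rectified: a ray, as slopes to the right and down, at radius r is drawn at 1 + k1 r^2 times it, then the intrinsics apply), "extrinsics" (4x4, takes a point from world to camera coordinates). Camera axes: x right, y down, z forward; pixel columns grow to the right and rows downward; lengths in m; the calibration is good to about 2 mm. A picture is of the moment at which its call begins. There is no depth.
- arm.job_done(): hands the job in; it is judged then, once.
The state is a dict: "t": time; "q": joint angles; "qd": joint speeds; "joint_efforts": joint torques, N m; "eef_pos": TCP position; "ee_rot": TCP orientation; "force": force on the tool from outside, world axes, zero at the start; "moment": the same for the moment, N m; "width": finger opening in m; "gripper_force": force on a finger pad.
Only numpy, scipy, OpenCV 4.12 (cv2) and the standard library are available. Lean on these libraries where they do the work, as an engineer would, in place of code of your own. Each camera call takes 0.05 s, during which the arm holds its last target. There are 200 camera calls.

## Task

The unused blood tubes left over from the donor session lie mixed on the bench: put every one back into the stock tray of its stopper's colour. Lay each tube flat on the tray floor, lengthwise, with its stopper towards the tray's card end, tubes of one kind side by side and not on top of each other. Set them down rather than dropping them, and leave the barcode scanner and the label roll where they are.

Things in the scene. Friction and masses are not known exactly. Their poses are not given: they have to be found in the camera images.
- purple_1: lying blood tube, unused: clear 13 mm barrel, white label, purple eight-sided stopper (17 mm across flats, 22 mm long; the flats keep it from rolling); 106 mm long overall, about 14 g. Origin on its axis, halfway along the whole length; +x points from stopper to round bottom (stopper: x = -53 to -31 mm). Lying flat, its axis is 8 mm above what it lies on. Grip across the barrel near the origin
- purple_2: lying blood tube, unused: clear 13 mm barrel, white label, purple eight-sided stopper (17 mm across flats, 22 mm long; the flats keep it from rolling); 106 mm long overall, about 14 g. Origin on its axis, halfway along the whole length; +x points from stopper to round bottom (stopper: x = -53 to -31 mm). Lying flat, its axis is 8 mm above what it lies on. Grip across the barrel near the origin
- red_1: lying blood tube, unused: clear 16 mm barrel, white label, red eight-sided stopper (19.5 mm across flats, 22 mm long; the flats keep it from rolling); 106 mm long overall, about 19 g. Origin on its axis, halfway along the whole length; +x points from stopper to round bottom (stopper: x = -53 to -31 mm). Lying flat, its axis is 9 mm above what it lies on. Grip across the barrel near the origin
- red_2: lying blood tube, unused: clear 16 mm barrel, white label, red eight-sided stopper (19.5 mm across flats, 22 mm long; the flats keep it from rolling); 106 mm long overall, about 19 g. Origin on its axis, halfway along the whole length; +x points from stopper to round bottom (stopper: x = -53 to -31 mm). Lying flat, its axis is 9 mm above what it lies on. Grip across the barrel near the origin
- green_1: lying blood tube, unused: clear 13 mm barrel, white label, green eight-sided stopper (17 mm across flats, 22 mm long; the flats keep it from rolling); 106 mm long overall, about 14 g. Origin on its axis, halfway along the whole length; +x points from stopper to round bottom (stopper: x = -53 to -31 mm). Lying flat, its axis is 8 mm above what it lies on. Grip across the barrel near the origin
- tray_purple: shallow open purple plastic tray, fixed: 150 mm long (x), 140 wide (y), 26 high, walls and floor 3 mm thick, one bay inside for two tubes side by side, about 50 mm apart. A sloping white card holder, 100 mm wide, sticks out 24 mm at its card end. Origin at bench level under the outer face of the card-end wall, midway across; +x points from the card end to the other end (middle of the bay: x = 75 mm), z up
- tray_red: shallow open red plastic tray, fixed: 150 mm long (x), 140 wide (y), 26 high, walls and floor 3 mm thick, one bay inside for two tubes side by side, about 50 mm apart. A sloping white card holder, 100 mm wide, sticks out 24 mm at its card end. Origin at bench level under the outer face of the card-end wall, midway across; +x points from the card end to the other end (middle of the bay: x = 75 mm), z up
- tray_green: shallow open green plastic tray, fixed: 150 mm long (x), 140 wide (y), 26 high, walls and floor 3 mm thick, one bay inside. A sloping white card holder, 100 mm wide, sticks out 24 mm at its card end. Origin at bench level under the outer face of the card-end wall, midway across; +x points from the card end to the other end (middle of the bay: x = 75 mm), z up
- scanner: black pistol-shaped cordless barcode scanner lying on its side, about 110 x 160 mm, 50 mm high, loose, to be left alone; origin on the bench beneath it, z up
- label_roll: roll of white paper labels on its end face, 76 mm diameter, 50 mm high, with a brown core, loose, to be left alone; origin at the centre of its underside, z up
Things that resemble listed ones, but are neither listed nor needed, are in the scene too. What is shaped like the purple_1 but black is not meant.

How it is judged:
At the end, for the whole second after the job is handed in: Each tube lies at rest in the tray of its colour: flat on the floor (axis under 17 mm above the tray's underside, within 8 deg of level), lengthwise within 25 deg, stopper to the card end, middle 30-120 mm from that end, within 63 mm of the centre line; scanner and label roll moved under 20 mm (x of purple_1 in the frame of tray_purple between 0.03 and 0.12 m and y of purple_1 in the frame of tray_purple between -0.063 and 0.063 m and z of each of purple_1, purple_2 in the frame of tray_purple below 0.017 m and angle between purple_1's own x axis and vertical between 1.42 and 1.72 rad and angle between the x axis of each of purple_1, purple_2 and the x axis of tray_purple, either way round below 0.44 rad and x of tray_purple in the frame of purple_1 below -0.02 m and linear speed of each of purple_1, purple_2, red_1, red_2, green_1 below 0.02 m/s and angular speed of each of purple_1, purple_2, red_1, red_2, green_1 below 0.3 rad/s and x of purple_2 in the frame of tray_purple between 0.03 and 0.12 m and y of purple_2 in the frame of tray_purple between -0.063 and 0.063 m and angle between purple_2's own x axis and vertical between 1.42 and 1.72 rad and x of tray_purple in the frame of purple_2 below -0.02 m and x of red_1 in the frame of tray_red between 0.03 and 0.12 m and y of red_1 in the frame of tray_red between -0.063 and 0.063 m and z of each of red_1, red_2 in the frame of tray_red below 0.017 m and angle between red_1's own x axis and vertical between 1.42 and 1.72 rad and angle between the x axis of each of red_1, red_2 and the x axis of tray_red, either way round below 0.44 rad and x of tray_red in the frame of red_1 below -0.02 m and x of red_2 in the frame of tray_red between 0.03 and 0.12 m and y of red_2 in the frame of tray_red between -0.063 and 0.063 m and angle between red_2's own x axis and vertical between 1.42 and 1.72 rad and x of tray_red in the frame of red_2 below -0.02 m and x of green_1 in the frame of tray_green between 0.03 and 0.12 m and y of green_1 in the frame of tray_green between -0.063 and 0.063 m and z of green_1 in the frame of tray_green below 0.017 m and angle between green_1's own x axis and vertical between 1.42 and 1.72 rad and angle between the x axis of green_1 and the x axis of tray_green, either way round below 0.44 rad and x of tray_green in the frame of green_1 below -0.02 m and distance of each of scanner, label_roll from where it was at the start of the episode below 0.02 m); the robot touches nothing.
It fails at once if a tube was dropped from a height or thrown (faster than 0.9 m/s with no finger on it) ((linear speed of purple_1 above 0.9 m/s and contact force between the fingers and purple_1 below 0.02 N) or (linear speed of purple_2 above 0.9 m/s and contact force between the fingers and purple_2 below 0.02 N) or (linear speed of red_1 above 0.9 m/s and contact force between the fingers and red_1 below 0.02 N) or (linear speed of red_2 above 0.9 m/s and contact force between the fingers and red_2 below 0.02 N) or (linear speed of green_1 above 0.9 m/s and contact force between the fingers and green_1 below 0.02 N)).
It fails at once if the barcode scanner was shifted by more than 20 mm (distance of scanner from where it was at the start of the episode above 0.02 m).
It fails at once if the label roll was shifted by more than 20 mm (distance of label_roll from where it was at the start of the episode above 0.02 m).
It also fails if it takes over 120 s, if anything falls off the work surface, if the arm or the gripper's body presses on something with over 40 N, if the wrist force passes 120 N, or if a joint passes its speed limit or range.

## Working session

There is one attempt and no reset: what is moved stays moved. The work goes in short steps, Python scripts to look and compute and a tool call to move; the robot and the scene stay as the last step left them, time stands still between calls to the robot, and variables do not carry over. Pictures are saved under pics/ and viewed, at most 14 in all, crops included, and the job is handed in when it is done.

Besides the shell and the picture viewer there is one more tool, called after "Emit:" as name(argument=value, ...) on one line, values as JSON. jog_arm: Moves the arm, as the interface text tells. Its arguments: {"type":"object","properties":{"steps":{"type":"array","items":{"type":"array","items":{"type":"array","items":{"type":"number"}}}},"newtons":{"type":"number"}},"required":["steps"]}

```bash
mkdir -p pics; python3 - <<'E'
from station import arm, vision
import cv2,pickle
for n in("top","scene"):
    f=vision.grab_frame(n); pickle.dump(f,open(n+".pkl","wb"))
    cv2.imwrite(f"pics/{n}0.png",f["color"][:,:,::-1]); print(n,f["vfov"],f["cx"],f["cy"],f["k1"],f["extrinsics"].round(3).tolist())
print(arm.get_state())
E
```

```text
top 56.07002560140536 321.6951353358975 237.7911806634037 -0.03670351764117985 [[0.005, -1.0, -0.005, 0.005], [-0.983, -0.004, -0.183, 0.501], [0.183, 0.006, -0.983, 0.991], [0.0, 0.0, 0.0, 1.0]]
scene 51.46917231993754 314.2575681509713 237.90162896101418 -0.07206430801451845 [[-0.553, 0.833, 0.018, 0.263], [0.655, 0.448, -0.608, -0.281], [-0.514, -0.325, -0.794, 1.506], [0.0, 0.0, 0.0, 1.0]]
{'t': 0.1, 'q': array([-1.04190215e+00,  3.59354053e-01,  1.11706629e-02, -2.65236206e-04,
       -1.22410190e+00, -2.88115231e-01]), 'qd': array([-0.00154651, -0.00168578,  0.00155128,  0.00033228,  0.00068408,
        0.00148558]), 'joint_efforts': array([-1.82199481e-03, -5.84165061e+01,  2.93750829e+01,  7.01551750e+00,
        1.01748412e-02, -5.50478660e-05]), 'eef_pos': array([ 0.16083212, -0.65512568,  0.22570788]), 'ee_rot': array([ 3.14009421e+00, -1.84040701e-04, -2.90090388e+00]), 'force': array([ 0.07868966,  0.54940031, -0.12794665]), 'moment': array([-0.00192602, -0.01598601, -0.02082679]), 'gripper_force': 0.0, 'width': 0.08773565105407599}
```

View pics/top0.png

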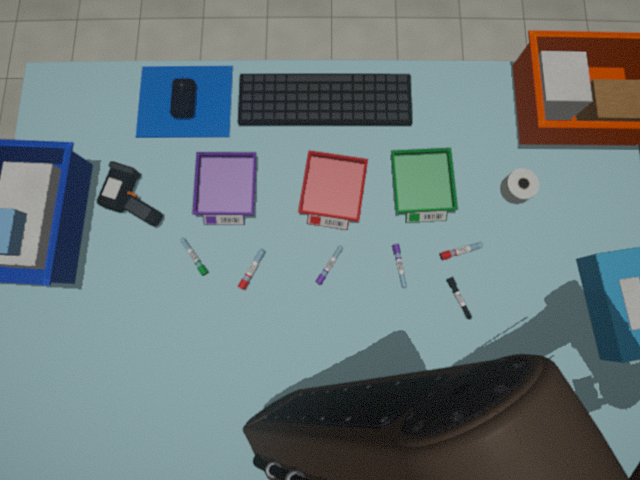

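View pics/scene0.png

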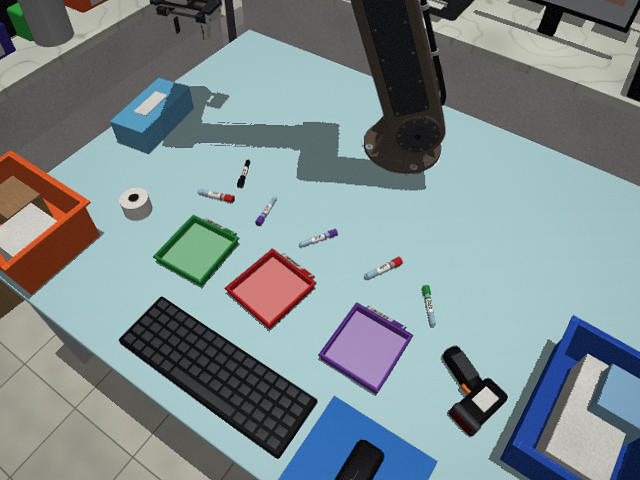

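```bash
cat > h.py <<'E'
import numpy as np, cv2, pickle
def ray(f,uv):
    fl=240/np.tan(np.radians(f["vfov"]/2)); K=np.array([[fl,0,f["cx"]],[0,fl,f["cy"]],[0,0,1]])
    p=cv2.undistortPoints(np.float64(uv).reshape(-1,1,2),K,np.array([f["k1"],0,0,0.])).reshape(-1,2)
    R=f["extrinsics"][:3,:3];t=f["extrinsics"][:3,3]
    return -R.T@t, np.c_[p,np.ones(len(p))]@R
def plane(f,uv,z):
    o,d=ray(f,uv); return (o+d*((z-o[2])/d[:,2])[:,None])[:,:2]
E
python3 - <<'E'
from h import *
f=pickle.load(open("top.pkl","rb")); im=f["color"]
hsv=cv2.cvtColor(im,cv2.COLOR_RGB2HSV); H,S,V=cv2.split(hsv)
y0,y1,x0,x1=225,325,170,495
bg=np.median(im[y0:y1,x0:x1].reshape(-1,3),0); print(bg)
d=np.abs(im.astype(int)-bg).max(2)
m=np.zeros_like(H); m[y0:y1,x0:x1]=(d[y0:y1,x0:x1]>22)*255
m=cv2.morphologyEx(m,cv2.MORPH_CLOSE,np.ones((3,3)))
for c in cv2.findContours(m,0,2)[0]:
    if cv2.contourArea(c)<60: continue
    mm=np.zeros_like(m); cv2.drawContours(mm,[c],-1,255,-1)
    r=cv2.minAreaRect(c); bp=cv2.boxPoints(r)
    e=[np.linalg.norm(bp[0]-bp[1]),np.linalg.norm(bp[1]-bp[2])]
    a,b=((bp[0]+bp[1])/2,(bp[2]+bp[3])/2) if e[0]<e[1] else ((bp[1]+bp[2])/2,(bp[0]+bp[3])/2)
    s=np.argwhere((mm>0)&(S>130)&(V>60)); 
    if len(s)<8: print("dark",r);continue
    sc=s.mean(0)[::-1]; hue=np.median(H[tuple(s.T)])
    if np.linalg.norm(a-sc)>np.linalg.norm(b-sc): a,b=b,a
    w=plane(f,[a,b],0.008); v=w[1]-w[0]
    print("hue",hue,"px",r[0],"c",w.mean(0).round(4),"len",np.linalg.norm(v).round(4),"yaw",np.degrees(np.arctan2(v[1],v[0])).round(1))
for n,lo,hi in(("purple",125,145),("red",170,8),("green",50,75)):
    q=((H>=lo)&(H<=hi)) if lo<hi else ((H>=lo)|(H<=hi))
    m=((q&(S>70)&(V>50))*255).astype(np.uint8); m[230:]=0;m[:140]=0;m[:,:180]=0;m[:,480:]=0
    c=max(cv2.findContours(m,0,2)[0],key=cv2.contourArea); 
    c=max(cv2.findContours(cv2.morphologyEx(m,cv2.MORPH_OPEN,np.ones((5,5))),0,2)[0],key=cv2.contourArea)
    w=plane(f,cv2.boxPoints(cv2.minAreaRect(c)),0.026); print(n,w.round(4).tolist(),w.mean(0).round(4))
cv2.imwrite("pics/crop.png",cv2.resize(im[140:325,175:495,::-1],None,fx=2.5,fy=2.5,interpolation=2))
E
```

```text
[138. 165. 168.]
dark ((459.300048828125, 298.1000061035156), (46.95742416381836, 8.497057914733887), 63.43495178222656)
hue 1.0 px (251.23155212402344, 268.6230163574219) c [0.4338 0.1728] len 0.1072 yaw -26.4
hue 135.0 px (328.757568359375, 264.550048828125) c [ 0.4442 -0.0103] len 0.1055 yaw -30.9
hue 134.0 px (400.0294494628906, 265.11767578125) c [ 0.4435 -0.1784] len 0.1059 yaw -167.5
hue 1.0 px (459.6500244140625, 249.9500274658203) c [ 0.4799 -0.3218] len 0.1047 yaw -71.6
hue 70.0 px (193.11460876464844, 256.8551025390625) c [0.4612 0.3129] len 0.1073 yaw 37.8
dark ((331.0, 227.0), (4.0, 34.0), 90.0)
purple [[0.7146, 0.3152], [0.7145, 0.2586], [0.6786, 0.2568], [0.6787, 0.3131]] [0.6966 0.2859]
red [[0.5437, 0.0665], [0.7225, 0.0443], [0.7007, -0.1036], [0.5233, -0.0769]] [ 0.6225 -0.0174]
green [[0.7217, -0.1602], [0.7358, -0.3105], [0.5568, -0.3155], [0.5438, -0.1698]] [ 0.6395 -0.239 ]
```

View pics/crop.png

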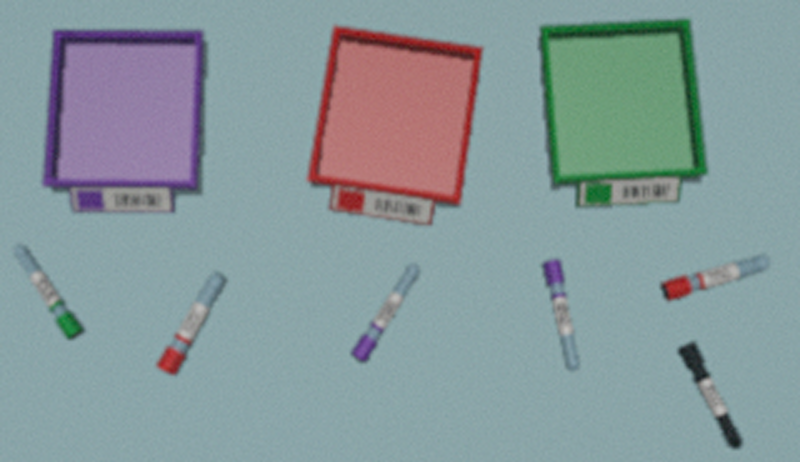

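The candidate tubes in the top picture are:
- green (194,256)
- red (252,269) and (460,250)
- purple (329,265) and (400,265)
- a black one (459,298), which is the look-alike and stays where it is

The crop confirms the stopper colours. All three trays have their card end towards the robot.

```bash
cat > plan.py <<'E'
from h import *
f=pickle.load(open("top.pkl","rb"))
C={"P":[(55,31),(204,31),(201,188),(45,186)],"R":[(335,27),(481,47),(459,204),(310,181)],"G":[(541,26),(690,20),(706,174),(553,185)]}
T={}
for k,c in C.items():
    w=plane(f,np.float64(c)/2.5+[175,140],0.026)
    ax=(w[0]+w[1]-w[2]-w[3])/2; lat=(w[0]+w[3]-w[1]-w[2])/2
    T[k]=(w.mean(0),np.degrees(np.arctan2(ax[1],ax[0])),np.degrees(np.arctan2(-lat[0],lat[1])),np.linalg.norm(ax),np.linalg.norm(lat))
def slot(k,y):
    c,a,b=T[k][:3]; a=(a+b)/2; r=np.radians(a); return (*(c+y*np.array([-np.sin(r),np.cos(r)])),a)
class Plan:
    def __init__(s,x,y,z,yaw): s.p=np.array([x,y,z],float); s.yaw=yaw
    def go(s,x,y,z,yaw,label=""):
        # straight targets, split into calls of <=45 deg and <=240 mm
        d=np.array([x,y,z])-s.p; n=int(max(np.ceil(abs(yaw-s.yaw)/45),np.ceil(np.linalg.norm(d)/.25),1))
        p0=s.p.copy();y0=s.yaw
        for i in range(1,n+1):
            r=np.radians(s.yaw); R=np.array([[np.cos(r),np.sin(r),0],[np.sin(r),-np.cos(r),0],[0,0,-1]])
            sh=np.round(R.T@(p0+d*i/n-s.p)/.25,3); tz=np.round(-(y0+(yaw-y0)*i/n-s.yaw)/45,3)
            s.p=s.p+R@sh*.25; s.yaw-=tz*45
            print(label,sh.tolist(),"rz",tz)
        
E
python3 - <<'E'
from plan import *
from station import arm
for k in T: print(k,[np.round(v,4).tolist() for v in T[k]])
s=arm.get_state(); p=Plan(*s["eef_pos"],np.degrees(s["ee_rot"][2]))
H=.08
def tube(n,x,y,a,k,ys,a2=None):
    sx,sy,sa=slot(k,ys); print("==",n,np.round([sx,sy,sa],3))
    p.go(x,y,H,a,"hover"); p.go(x,y,.004,a,"down"); p.go(x,y,H,a,"up"); p.go(sx,sy,H,sa,"carry"); p.go(sx,sy,.0075,sa,"place"); p.go(sx,sy,H,sa,"up")
tube("purpleB",.4435,-.1784,-167.5,"P",-.027)
tube("redB",.4799,-.3218,-71.6,"R",-.027)
tube("purpleA",.4442,-.0103,-30.9,"P",.027)
tube("redA",.4338,.1728,-26.4,"R",.027)
tube("green",.4612,.3129,37.8,"G",0)
E
```

```text
P [[0.6378, 0.2393], 0.303, -0.3223, 0.1566, 0.1477]
R [[0.6326, -0.021], -8.2894, -8.4329, 0.1571, 0.1431]
G [[0.647, -0.239], 2.6985, 3.6118, 0.1574, 0.1464]
== purpleB [ 0.638  0.212 -0.01 ]
hover [-0.518, 0.527, 0.194] rz 0.01
hover [-0.513, 0.532, 0.195] rz 0.009
hover [-0.51, 0.535, 0.194] rz 0.01
down [0.0, 0.0, 0.304] rz -0.0
up [0.0, 0.0, -0.304] rz -0.0
carry [-0.274, 0.339, -0.0] rz -0.931
carry [-0.431, 0.07, -0.0] rz -0.93
carry [-0.367, -0.235, -0.0] rz -0.931
carry [-0.116, -0.421, -0.0] rz -0.93
place [-0.0, -0.0, 0.29] rz -0.0
up [-0.0, -0.0, -0.29] rz -0.0
== redB [ 0.629 -0.048 -8.361]
hover [-0.21, 0.712, -0.0] rz 0.53
hover [0.096, 0.737, -0.0] rz 0.53
hover [0.385, 0.635, -0.0] rz 0.531
down [-0.001, -0.0, 0.304] rz -0.0
up [0.0, -0.0, -0.304] rz -0.0
carry [-0.426, -0.455, -0.0] rz -0.703
carry [-0.124, -0.611, -0.0] rz -0.703
place [0.0, -0.0, 0.29] rz 0.0
up [0.0, -0.0, -0.29] rz 0.0
== purpleA [ 0.638  0.266 -0.01 ]
hover [-0.751, -0.041, -0.0] rz 0.501
down [-0.001, -0.0, 0.304] rz 0.0
up [0.0, -0.0, -0.304] rz 0.0
carry [0.048, -0.674, -0.0] rz -0.343
carry [0.226, -0.636, -0.0] rz -0.343
place [0.0, 0.0, 0.29] rz -0.0
up [0.0, 0.0, -0.29] rz -0.0
== redA [ 6.370e-01  6.000e-03 -8.361e+00]
hover [-0.816, 0.375, -0.0] rz 0.586
down [0.0, -0.001, 0.304] rz 0.0
up [0.0, 0.0, -0.304] rz 0.0
carry [0.512, 0.119, -0.0] rz -0.2
carry [0.487, 0.198, -0.0] rz -0.201
place [-0.0, 0.0, 0.29] rz 0.0
up [-0.0, 0.0, -0.29] rz 0.0
== green [ 0.647 -0.239  3.155]
hover [-0.436, -0.557, -0.0] rz -0.513
hover [-0.183, -0.683, -0.0] rz -0.513
down [-0.0, -0.001, 0.304] rz 0.0
up [-0.0, 0.0, -0.304] rz 0.0
carry [-0.256, 0.733, -0.0] rz 0.257
carry [-0.103, 0.77, -0.0] rz 0.257
carry [0.053, 0.775, -0.0] rz 0.256
place [0.0, -0.0, 0.29] rz 0.0
up [0.0, -0.0, -0.29] rz 0.0
```

Emit:
jog_arm(steps=[[[110, -0.518, 0.527, 0.194, 0, 0, 0], [110, -0.518, 0.527, 0.194, 0, 0, 0], [110, -0.518, 0.527, 0.194, 0, 0, 0], [110, -0.518, 0.527, 0.194, 0, 0, 0], [110, -0.518, 0.527, 0.194, 0, 0, 0], [110, -0.518, 0.527, 0.194, 0, 0, 0]]], newtons=12)

```text
t: 0.7
eef_pos: [0.2559, -0.496, 0.1781]
ee_rot: [3.142, -0.0, -2.899]
force: [1.1, -1.2, 0.6]
width: 0.0507
gripper_force: 0.0
```

Emit:
jog_arm(steps=[[[110, -0.513, 0.532, 0.1, 0, 0, 0], [110, -0.513, 0.532, 0.1, 0, 0, 0], [110, -0.513, 0.532, 0.1, 0, 0, 0], [110, -0.513, 0.532, 0.1, 0, 0, 0], [110, -0.513, 0.532, 0.1, 0, 0, 0], [110, -0.513, 0.532, 0.1, 0, 0, 0]]])

```text
t: 1.3
eef_pos: [0.3487, -0.3373, 0.1534]
ee_rot: [-3.141, 0.0, -2.9]
force: [0.2, 0.2, 1.2]
width: 0.0501
gripper_force: 0.0
```

Emit:
jog_arm(steps=[[[110, -0.51, 0.535, 0.2, 0, 0, 0.029], [110, -0.51, 0.535, 0.2, 0, 0, 0.029], [110, -0.51, 0.535, 0.2, 0, 0, 0.029], [110, -0.51, 0.535, 0.2, 0, 0, 0.029], [110, -0.51, 0.535, 0.2, 0, 0, 0.029], [110, -0.51, 0.535, 0.2, 0, 0, 0.029], [110, -0.51, 0.535, 0.2, 0, 0, 0.029]]])

```text
t: 2.0
eef_pos: [0.4399, -0.178, 0.1032]
ee_rot: [-3.141, -0.0, -2.925]
force: [0.1, 0.1, -0.4]
width: 0.0499
gripper_force: 0.0
```

```bash
python3 - <<'E'
from station import arm, vision
import cv2
s=arm.get_state();print(s["t"],s["eef_pos"],s["ee_rot"],s["q"],s["width"])
cv2.imwrite("pics/w1.png",vision.grab_frame("wrist")["color"][:,:,::-1])
E
```

```text
2.0 [ 0.43985327 -0.17799406  0.10322566] [-3.14146209e+00 -6.86331111e-05 -2.92529737e+00] [ 3.17175721e-02  1.52281817e-01 -5.86546037e-01  1.90644336e-04
 -8.32011988e-01 -1.38634699e+00] 0.04989206333916934
```

View pics/w1.png

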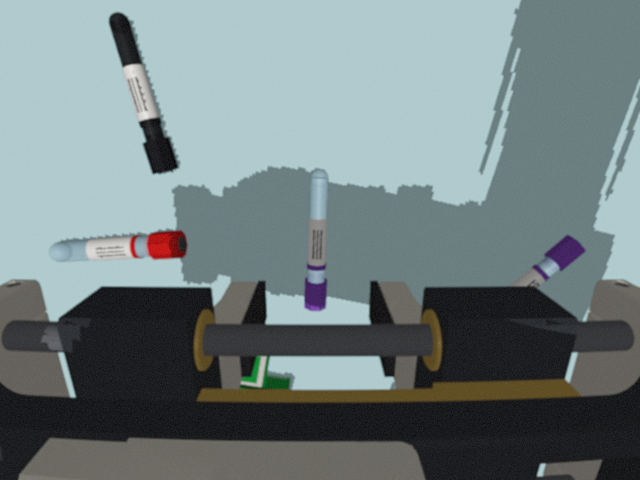

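The wrist picture shows the purple tube at (316,240), centred and aligned between the fingers. I'll descend and grip.

Emit:
jog_arm(steps=[[[110, -0.014, 0, 0.2, 0, 0, 0], [110, -0.014, 0, 0.32, 0, 0, 0], [110, -0.014, 0, 0.38, 0, 0, 0], [110, -0.014, 0, 0.396, 0, 0, 0], [110, -0.014, 0, 0.396, 0, 0, 0], [255, -0.014, 0, 0.396, 0, 0, 0], [255, -0.014, 0, 0.396, 0, 0, 0], [255, -0.014, 0, 0.396, 0, 0, 0]]], newtons=12)

```text
t: 2.85
eef_pos: [0.4441, -0.1759, 0.005]
ee_rot: [-3.141, 0.002, -2.924]
force: [0.8, 0.4, -0.4]
width: 0.0314
gripper_force: 0.0
```

Emit:
jog_arm(steps=[[[255, 0, 0, 0, 0, 0, 0], [255, 0, 0, 0, 0, 0, 0], [255, 0, 0, -0.1, 0, 0, 0], [255, 0, 0, -0.25, 0, 0, 0], [255, 0, 0, -0.304, 0, 0, 0], [255, 0, 0, -0.304, 0, 0, 0], [255, 0, 0, -0.304, 0, 0, 0]]])

```text
t: 3.55
eef_pos: [0.4433, -0.1757, 0.08]
ee_rot: [3.141, 0.001, -2.924]
force: [0.7, 0.2, -0.1]
width: 0.0123
gripper_force: 12.0
```

```bash
python3 - <<'E'
from station import arm, vision
import cv2
cv2.imwrite("pics/w2.png",vision.grab_frame("wrist")["color"][:,:,::-1])
from plan import *
s=arm.get_state();print(s["t"],s["eef_pos"],s["ee_rot"],s["width"],s["gripper_force"])
p=Plan(*s["eef_pos"],np.degrees(s["ee_rot"][2])); p.go(*slot("P",-.027)[:2],.08,slot("P",0)[2])
E
```

```text
3.6 [ 0.44288209 -0.17575954  0.07947232] [ 3.14117924e+00 -7.36070592e-04 -2.92378391e+00] 0.012113769984683305 11.996515989303589
 [-0.274, 0.337, -0.001] rz -0.931
 [-0.429, 0.067, -0.0] rz -0.93
 [-0.365, -0.236, -0.001] rz -0.931
 [-0.114, -0.418, -0.0] rz -0.93
```

View pics/w2.png

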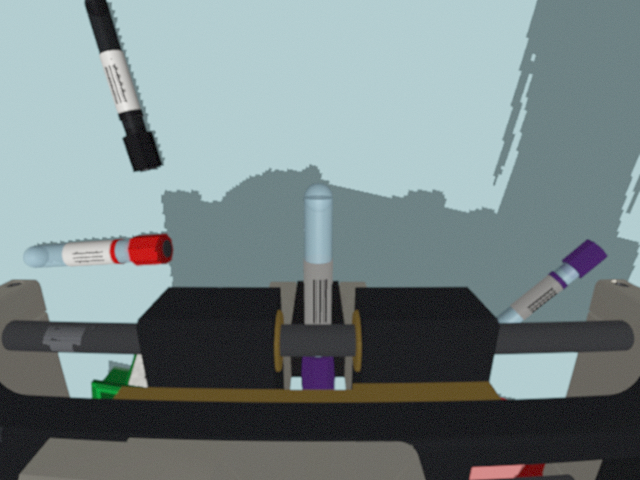

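The picture shows the tube held level between the pads at (318,270), so I'll carry it.

Emit:
jog_arm(steps=[[[255, -0.274, 0.337, 0, 0, 0, -0.931], [255, -0.274, 0.337, 0, 0, 0, -0.931], [255, -0.274, 0.337, 0, 0, 0, -0.931], [255, -0.274, 0.337, 0, 0, 0, -0.931], [255, -0.274, 0.337, 0, 0, 0, -0.931], [255, -0.274, 0.337, 0, 0, 0, -0.931], [255, -0.274, 0.337, 0, 0, 0, -0.931]]])

```text
t: 4.3
eef_pos: [0.4915, -0.0789, 0.0791]
ee_rot: [3.14, -0.001, -2.196]
force: [0.7, 0.4, 0.0]
width: 0.0125
gripper_force: 12.0
```

Emit:
jog_arm(steps=[[[255, -0.429, 0.067, 0, 0, 0, -0.93], [255, -0.429, 0.067, 0, 0, 0, -0.93], [255, -0.429, 0.067, 0, 0, 0, -0.93], [255, -0.429, 0.067, 0, 0, 0, -0.93], [255, -0.429, 0.067, 0, 0, 0, -0.93], [255, -0.429, 0.067, 0, 0, 0, -0.93], [255, -0.429, 0.067, 0, 0, 0, -0.93]]])

```text
t: 5.0
eef_pos: [0.5408, 0.0179, 0.0798]
ee_rot: [3.141, -0.0, -1.468]
force: [0.0, -0.7, 0.4]
width: 0.0126
gripper_force: 12.0
```

Emit:
jog_arm(steps=[[[255, -0.365, -0.236, 0, 0, 0, -0.931], [255, -0.365, -0.236, 0, 0, 0, -0.931], [255, -0.365, -0.236, 0, 0, 0, -0.931], [255, -0.365, -0.236, 0, 0, 0, -0.931], [255, -0.365, -0.236, 0, 0, 0, -0.931], [255, -0.365, -0.236, 0, 0, 0, -0.931], [255, -0.365, -0.236, 0, 0, 0, -0.931]]])

```text
t: 5.7
eef_pos: [0.5896, 0.115, 0.08]
ee_rot: [3.141, 0.0, -0.738]
force: [0.8, 0.2, -0.8]
width: 0.0124
gripper_force: 12.0
```

Emit:
jog_arm(steps=[[[255, -0.114, -0.418, 0, 0, 0, -0.93], [255, -0.114, -0.418, 0, 0, 0, -0.93], [255, -0.114, -0.418, 0, 0, 0, -0.93], [255, -0.114, -0.418, 0, 0, 0, -0.93], [255, -0.114, -0.418, 0, 0, 0, -0.93], [255, -0.114, -0.418, 0, 0, 0, -0.93], [255, -0.114, -0.418, 0, 0, 0, -0.93], [255, -0.114, -0.418, 0, 0, 0, -0.93]]])

```text
t: 6.5
eef_pos: [0.6382, 0.2118, 0.0801]
ee_rot: [-3.142, -0.0, -0.005]
force: [-0.4, 0.0, -0.1]
width: 0.0122
gripper_force: 12.0
```

Emit:
jog_arm(steps=[[[255, 0, 0, 0.12, 0, 0, 0], [255, 0, 0, 0.2, 0, 0, 0], [255, 0, 0, 0.25, 0, 0, 0], [255, 0, 0, 0.275, 0, 0, 0], [255, 0, 0, 0.29, 0, 0, 0], [255, 0, 0, 0.29, 0, 0, 0], [185, 0, 0, 0.29, 0, 0, 0], [185, 0, 0, 0.29, 0, 0, 0]]])

```text
t: 7.3
eef_pos: [0.6387, 0.2123, 0.0082]
ee_rot: [-3.141, -0.001, -0.001]
force: [0.3, -0.1, 0.2]
width: 0.022
gripper_force: 0.0
```

Emit:
jog_arm(steps=[[[185, 0, 0, 0, 0, 0, 0], [185, 0, 0, -0.1, 0, 0, 0], [185, 0, 0, -0.25, 0, 0, 0], [110, 0, 0, -0.29, 0, 0, 0], [110, 0, 0, -0.29, 0, 0, 0]]])

```text
t: 7.8
eef_pos: [0.6395, 0.2129, 0.0827]
ee_rot: [-3.139, -0.004, -0.0]
force: [-0.6, 0.2, -0.4]
width: 0.0348
gripper_force: 0.0
```

Emit:
jog_arm(steps=[[[110, -0.21, 0.712, 0, 0, 0, 0.53], [110, -0.21, 0.712, 0, 0, 0, 0.53], [110, -0.21, 0.712, 0, 0, 0, 0.53], [110, -0.21, 0.712, 0, 0, 0, 0.53], [110, -0.21, 0.712, 0, 0, 0, 0.53], [110, -0.21, 0.712, 0, 0, 0, 0.53]]])

```text
t: 8.4
eef_pos: [0.5851, 0.0331, 0.0793]
ee_rot: [3.141, 0.001, -0.418]
force: [0.8, 0.7, -0.0]
width: 0.0499
gripper_force: 0.0
```

Emit:
jog_arm(steps=[[[110, 0.096, 0.737, 0, 0, 0, 0.53], [110, 0.096, 0.737, 0, 0, 0, 0.53], [110, 0.096, 0.737, 0, 0, 0, 0.53], [110, 0.096, 0.737, 0, 0, 0, 0.53], [110, 0.096, 0.737, 0, 0, 0, 0.53], [110, 0.096, 0.737, 0, 0, 0, 0.53]]])

```text
t: 9.0
eef_pos: [0.5334, -0.144, 0.0796]
ee_rot: [3.141, 0.0, -0.833]
force: [0.2, 0.1, 0.8]
width: 0.0495
gripper_force: 0.0
```

Emit:
jog_arm(steps=[[[110, 0.385, 0.635, 0, 0, 0, 0.531], [110, 0.385, 0.635, 0, 0, 0, 0.531], [110, 0.385, 0.635, 0, 0, 0, 0.531], [110, 0.385, 0.635, 0, 0, 0, 0.531], [110, 0.385, 0.635, 0, 0, 0, 0.531], [110, 0.385, 0.635, 0, 0, 0, 0.531], [110, 0.385, 0.635, 0, 0, 0, 0.531]]])

```text
t: 9.7
eef_pos: [0.4813, -0.3208, 0.0798]
ee_rot: [3.141, 0.0, -1.248]
force: [0.3, 0.4, -0.0]
width: 0.0496
gripper_force: 0.0
```

```bash
python3 - <<'E'
from station import arm, vision
import cv2
from plan import *
s=arm.get_state();print(s["t"],s["eef_pos"],s["ee_rot"],s["width"])
p=Plan(*s["eef_pos"],np.degrees(s["ee_rot"][2])); p.go(.4799,-.3218,.004,-71.6)
a=vision.grab_frame("wrist")["color"][:,:,::-1];b=vision.grab_frame("scene")["color"][:,:,::-1]
cv2.imwrite("pics/w3.png",cv2.vconcat([cv2.resize(a,(400,300)),b[120:420,100:500]]))
E
```

```text
9.7 [ 0.48129431 -0.32077024  0.0797978 ] [ 3.14149572e+00  2.09133057e-04 -1.24800837e+00] 0.04962863097324196
 [0.002, 0.007, 0.303] rz 0.002
```

View pics/w3.png

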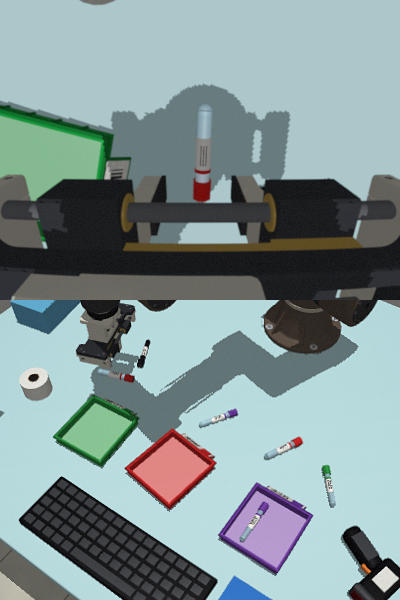

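The purple tube lies in its tray with its stopper at the card end, at (255,522) in the lower half. The red tube is centred between the fingers at (203,150). I'll pick it and place it.

Emit:
jog_arm(steps=[[[110, 0, 0.007, 0.15, 0, 0, 0], [110, 0, 0.007, 0.25, 0, 0, 0], [110, 0, 0.007, 0.29, 0, 0, 0], [110, 0, 0.007, 0.303, 0, 0, 0], [255, 0, 0.007, 0.303, 0, 0, 0], [255, 0, 0.007, 0.303, 0, 0, 0], [255, 0, 0.007, 0.303, 0, 0, 0], [255, 0, 0.007, 0.303, 0, 0, 0]]])

```text
t: 10.6
eef_pos: [0.4792, -0.3228, 0.0052]
ee_rot: [-3.14, -0.001, -1.25]
force: [0.0, -0.6, 0.0]
width: 0.0232
gripper_force: 0.0
```

Emit:
jog_arm(steps=[[[255, 0, 0, 0, 0, 0, 0], [255, 0, 0, 0, 0, 0, 0], [255, 0, 0, -0.1, 0, 0, 0], [255, 0, 0, -0.25, 0, 0, 0], [255, 0, 0, -0.304, 0, 0, 0], [255, 0, 0, -0.304, 0, 0, 0], [255, 0, 0, -0.304, 0, 0, 0]]])

```text
t: 11.3
eef_pos: [0.4784, -0.3225, 0.0801]
ee_rot: [-3.141, 0.0, -1.25]
force: [0.2, -0.7, -0.6]
width: 0.0154
gripper_force: 12.0
```

Emit:
jog_arm(steps=[[[255, -0.426, -0.455, 0, 0, 0, -0.703], [255, -0.426, -0.455, 0, 0, 0, -0.703], [255, -0.426, -0.455, 0, 0, 0, -0.703], [255, -0.426, -0.455, 0, 0, 0, -0.703], [255, -0.426, -0.455, 0, 0, 0, -0.703], [255, -0.426, -0.455, 0, 0, 0, -0.703], [255, -0.426, -0.455, 0, 0, 0, -0.703]]])

```text
t: 12.0
eef_pos: [0.552, -0.1866, 0.0796]
ee_rot: [3.141, 0.001, -0.701]
force: [-0.1, -0.4, -0.2]
width: 0.0153
gripper_force: 12.0
```

Emit:
jog_arm(steps=[[[255, -0.124, -0.611, 0, 0, 0, -0.703], [255, -0.124, -0.611, 0, 0, 0, -0.703], [255, -0.124, -0.611, 0, 0, 0, -0.703], [255, -0.124, -0.611, 0, 0, 0, -0.703], [255, -0.124, -0.611, 0, 0, 0, -0.703], [255, -0.124, -0.611, 0, 0, 0, -0.703], [255, -0.124, -0.611, 0, 0, 0, -0.703], [255, -0.124, -0.611, 0, 0, 0, -0.703]]])

```text
t: 12.8
eef_pos: [0.6269, -0.0501, 0.0804]
ee_rot: [3.142, 0.0, -0.149]
force: [0.0, -0.8, -0.2]
width: 0.016
gripper_force: 12.0
```

Emit:
jog_arm(steps=[[[255, 0.008, -0.006, 0.12, 0, 0, 0], [255, 0.008, -0.006, 0.2, 0, 0, 0], [255, 0.008, -0.006, 0.25, 0, 0, 0], [255, 0.008, -0.006, 0.275, 0, 0, 0], [255, 0.008, -0.006, 0.29, 0, 0, 0], [255, 0.008, -0.006, 0.29, 0, 0, 0], [180, 0.008, -0.006, 0.29, 0, 0, 0], [180, 0.008, -0.006, 0.29, 0, 0, 0]]])

```text
t: 13.6
eef_pos: [0.6302, -0.0474, 0.0086]
ee_rot: [-3.141, -0.001, -0.146]
force: [1.0, 0.7, -0.0]
width: 0.0243
gripper_force: 0.0
```

Emit:
jog_arm(steps=[[[180, 0, 0, 0, 0, 0, 0], [180, 0, 0, -0.1, 0, 0, 0], [180, 0, 0, -0.25, 0, 0, 0], [110, 0, 0, -0.29, 0, 0, 0], [110, 0, 0, -0.29, 0, 0, 0], [110, 0, 0, -0.29, 0, 0, 0]]])

```text
t: 14.2
eef_pos: [0.6292, -0.0475, 0.08]
ee_rot: [-3.141, 0.0, -0.146]
force: [0.3, 0.5, -0.9]
width: 0.0443
gripper_force: 0.0
```

Emit:
jog_arm(steps=[[[110, -0.759, -0.035, 0, 0, 0, 0.501], [110, -0.759, -0.035, 0, 0, 0, 0.501], [110, -0.759, -0.035, 0, 0, 0, 0.501], [110, -0.759, -0.035, 0, 0, 0, 0.501], [110, -0.759, -0.035, 0, 0, 0, 0.501], [110, -0.759, -0.035, 0, 0, 0, 0.501], [110, -0.759, -0.035, 0, 0, 0, 0.501]]])

```text
t: 14.9
eef_pos: [0.4437, -0.0112, 0.08]
ee_rot: [3.141, 0.0, -0.539]
force: [0.3, 0.3, -0.5]
width: 0.0498
gripper_force: 0.0
```

```bash
python3 - <<'E'
from station import arm, vision
import cv2
from plan import *
s=arm.get_state();print(s["t"],s["eef_pos"],s["ee_rot"],s["width"])
p=Plan(*s["eef_pos"],np.degrees(s["ee_rot"][2])); p.go(.4442,-.0103,.004,-30.9)
a=vision.grab_frame("wrist")["color"][:,:,::-1];b=vision.grab_frame("scene")["color"][:,:,::-1]
cv2.imwrite("pics/w4.png",cv2.vconcat([cv2.resize(a,(400,300)),b[120:420,100:500]]))
E
```

```text
14.9 [ 0.4436917  -0.01123638  0.07998751] [ 3.14128732e+00  7.46006995e-05 -5.38746068e-01] 0.04977610441905367
 [-0.0, -0.004, 0.304] rz 0.001
```

View pics/w4.png

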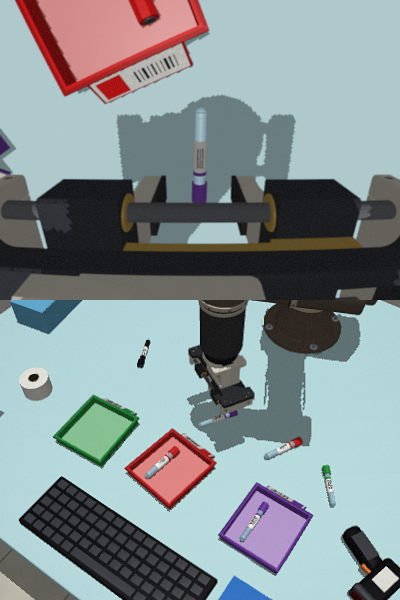

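The red tube is down correctly at (162,462). The second purple tube is centred at (200,150).

Emit:
jog_arm(steps=[[[110, 0, -0.004, 0.15, 0, 0, 0], [110, 0, -0.004, 0.25, 0, 0, 0], [110, 0, -0.004, 0.29, 0, 0, 0], [110, 0, -0.004, 0.304, 0, 0, 0], [255, 0, -0.004, 0.304, 0, 0, 0], [255, 0, -0.004, 0.304, 0, 0, 0], [255, 0, -0.004, 0.304, 0, 0, 0], [255, 0, -0.004, 0.304, 0, 0, 0]]])

```text
t: 15.8
eef_pos: [0.4442, -0.0103, 0.0051]
ee_rot: [-3.14, -0.001, -0.539]
force: [-0.2, 0.0, -0.1]
width: 0.0238
gripper_force: 0.0
```

Emit:
jog_arm(steps=[[[255, 0, 0, 0, 0, 0, 0], [255, 0, 0, 0, 0, 0, 0], [255, 0, 0, -0.1, 0, 0, 0], [255, 0, 0, -0.25, 0, 0, 0], [255, 0, 0, -0.304, 0, 0, 0], [255, 0, 0, -0.304, 0, 0, 0], [255, 0, 0, -0.304, 0, 0, 0]]])

```text
t: 16.5
eef_pos: [0.4435, -0.0105, 0.0803]
ee_rot: [-3.141, -0.0, -0.539]
force: [-0.4, 0.2, -0.1]
width: 0.0129
gripper_force: 11.9
```

Emit:
jog_arm(steps=[[[255, 0.048, -0.674, 0, 0, 0, -0.343], [255, 0.048, -0.674, 0, 0, 0, -0.343], [255, 0.048, -0.674, 0, 0, 0, -0.343], [255, 0.048, -0.674, 0, 0, 0, -0.343], [255, 0.048, -0.674, 0, 0, 0, -0.343], [255, 0.048, -0.674, 0, 0, 0, -0.343]]])

```text
t: 17.1
eef_pos: [0.5393, 0.1275, 0.0784]
ee_rot: [3.139, 0.003, -0.269]
force: [-0.1, 0.4, -0.3]
width: 0.0124
gripper_force: 11.9
```

Emit:
jog_arm(steps=[[[255, 0.226, -0.636, 0, 0, 0, -0.343], [255, 0.226, -0.636, 0, 0, 0, -0.343], [255, 0.226, -0.636, 0, 0, 0, -0.343], [255, 0.226, -0.636, 0, 0, 0, -0.343], [255, 0.226, -0.636, 0, 0, 0, -0.343], [255, 0.226, -0.636, 0, 0, 0, -0.343], [255, 0.226, -0.636, 0, 0, 0, -0.343]]])

```text
t: 17.8
eef_pos: [0.6363, 0.2645, 0.08]
ee_rot: [3.141, 0.001, -0.001]
force: [0.2, -1.0, -0.6]
width: 0.0119
gripper_force: 11.9
```

Emit:
jog_arm(steps=[[[255, 0.006, -0.006, 0.12, 0, 0, 0], [255, 0.006, -0.006, 0.2, 0, 0, 0], [255, 0.006, -0.006, 0.25, 0, 0, 0], [255, 0.006, -0.006, 0.275, 0, 0, 0], [255, 0.006, -0.006, 0.29, 0, 0, 0], [255, 0.006, -0.006, 0.29, 0, 0, 0], [185, 0.006, -0.006, 0.29, 0, 0, 0], [185, 0.006, -0.006, 0.29, 0, 0, 0]]])

```text
t: 18.6
eef_pos: [0.6392, 0.268, 0.0087]
ee_rot: [-3.141, -0.001, -0.0]
force: [-0.2, 0.7, 0.1]
width: 0.0217
gripper_force: 0.0
```

Emit:
jog_arm(steps=[[[185, 0, 0, 0, 0, 0, 0], [185, 0, 0, -0.1, 0, 0, 0], [185, 0, 0, -0.25, 0, 0, 0], [110, 0, 0, -0.29, 0, 0, 0], [110, 0, 0, -0.29, 0, 0, 0], [110, 0, 0, -0.29, 0, 0, 0]]])

```text
t: 19.2
eef_pos: [0.6384, 0.2675, 0.0799]
ee_rot: [-3.141, 0.0, -0.001]
force: [-1.1, -0.1, -0.3]
width: 0.0425
gripper_force: 0.0
```

Emit:
jog_arm(steps=[[[110, -0.82, 0.37, 0, 0, 0, 0.586], [110, -0.82, 0.37, 0, 0, 0, 0.586], [110, -0.82, 0.37, 0, 0, 0, 0.586], [110, -0.82, 0.37, 0, 0, 0, 0.586], [110, -0.82, 0.37, 0, 0, 0, 0.586], [110, -0.82, 0.37, 0, 0, 0, 0.586], [110, -0.82, 0.37, 0, 0, 0, 0.586], [110, -0.82, 0.37, 0, 0, 0, 0.586]]])

```text
t: 20.0
eef_pos: [0.4343, 0.1756, 0.0799]
ee_rot: [3.141, -0.0, -0.46]
force: [0.1, 0.6, 0.2]
width: 0.0495
gripper_force: 0.0
```

```bash
python3 - <<'E'
from station import arm, vision
import cv2
from plan import *
s=arm.get_state();print(s["t"],s["eef_pos"],s["ee_rot"],s["width"])
p=Plan(*s["eef_pos"],np.degrees(s["ee_rot"][2])); p.go(.4338,.1728,.004,-26.4)
a=vision.grab_frame("wrist")["color"][:,:,::-1];b=vision.grab_frame("scene")["color"][:,:,::-1]
cv2.imwrite("pics/w5.png",cv2.vconcat([cv2.resize(a,(400,300)),b[120:420,100:500]]))
E
```

```text
20.0 [0.4343461  0.1756237  0.07992444] [ 3.14124883e+00 -2.08268041e-06 -4.60415919e-01] 0.04952031377286181
 [0.003, 0.011, 0.304] rz 0.0
```

View pics/w5.png

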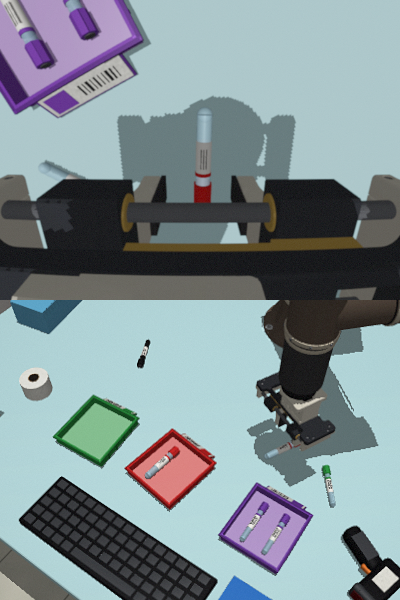

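Both purple tubes lie side by side in their tray. The second red tube is centred at (203,150).

Emit:
jog_arm(steps=[[[110, 0.003, 0.011, 0.15, 0, 0, 0], [110, 0.003, 0.011, 0.25, 0, 0, 0], [110, 0.003, 0.011, 0.29, 0, 0, 0], [110, 0.003, 0.011, 0.304, 0, 0, 0], [255, 0.003, 0.011, 0.304, 0, 0, 0], [255, 0.003, 0.011, 0.304, 0, 0, 0], [255, 0.003, 0.011, 0.304, 0, 0, 0], [255, 0.003, 0.011, 0.304, 0, 0, 0]]])

```text
t: 20.9
eef_pos: [0.4336, 0.1728, 0.0051]
ee_rot: [-3.14, -0.001, -0.46]
force: [0.0, 0.4, -0.7]
width: 0.0233
gripper_force: 0.0
```

Emit:
jog_arm(steps=[[[255, 0, 0, 0, 0, 0, 0], [255, 0, 0, 0, 0, 0, 0], [255, 0, 0, -0.1, 0, 0, 0], [255, 0, 0, -0.25, 0, 0, 0], [255, 0, 0, -0.304, 0, 0, 0], [255, 0, 0, -0.304, 0, 0, 0], [255, 0, 0, -0.304, 0, 0, 0]]])

```text
t: 21.6
eef_pos: [0.433, 0.1723, 0.0802]
ee_rot: [-3.141, 0.0, -0.461]
force: [0.7, -0.4, -0.7]
width: 0.0156
gripper_force: 12.0
```

Emit:
jog_arm(steps=[[[255, 0.512, 0.119, 0, 0, 0, -0.2], [255, 0.512, 0.119, 0, 0, 0, -0.2], [255, 0.512, 0.119, 0, 0, 0, -0.2], [255, 0.512, 0.119, 0, 0, 0, -0.2], [255, 0.512, 0.119, 0, 0, 0, -0.2], [255, 0.512, 0.119, 0, 0, 0, -0.2]]])

```text
t: 22.2
eef_pos: [0.5336, 0.0887, 0.0792]
ee_rot: [3.14, 0.002, -0.304]
force: [-0.5, 0.4, -0.1]
width: 0.0156
gripper_force: 12.0
```

Emit:
jog_arm(steps=[[[255, 0.487, 0.198, 0, 0, 0, -0.2], [255, 0.487, 0.198, 0, 0, 0, -0.2], [255, 0.487, 0.198, 0, 0, 0, -0.2], [255, 0.487, 0.198, 0, 0, 0, -0.2], [255, 0.487, 0.198, 0, 0, 0, -0.2], [255, 0.487, 0.198, 0, 0, 0, -0.2], [255, 0.487, 0.198, 0, 0, 0, -0.2]]])

```text
t: 22.9
eef_pos: [0.6352, 0.0064, 0.0806]
ee_rot: [-3.141, 0.0, -0.145]
force: [-0.4, 0.2, -0.0]
width: 0.0155
gripper_force: 12.0
```

Emit:
jog_arm(steps=[[[255, 0.006, 0, 0.12, 0, 0, 0], [255, 0.006, 0, 0.2, 0, 0, 0], [255, 0.006, 0, 0.25, 0, 0, 0], [255, 0.006, 0, 0.275, 0, 0, 0], [255, 0.006, 0, 0.291, 0, 0, 0], [255, 0.006, 0, 0.291, 0, 0, 0], [180, 0.006, 0, 0.291, 0, 0, 0], [180, 0.006, 0, 0.291, 0, 0, 0]]])

```text
t: 23.7
eef_pos: [0.638, 0.0052, 0.0083]
ee_rot: [-3.141, -0.001, -0.146]
force: [0.1, 0.3, -0.3]
width: 0.0241
gripper_force: 0.0
```

Emit:
jog_arm(steps=[[[180, 0, 0, 0, 0, 0, 0], [180, 0, 0, -0.1, 0, 0, 0], [180, 0, 0, -0.25, 0, 0, 0], [110, 0, 0, -0.29, 0, 0, 0], [110, 0, 0, -0.29, 0, 0, 0], [110, 0, 0, -0.29, 0, 0, 0]]])

```text
t: 24.3
eef_pos: [0.6371, 0.005, 0.0797]
ee_rot: [-3.141, 0.0, -0.147]
force: [-0.8, -0.6, 0.1]
width: 0.044
gripper_force: 0.0
```

Emit:
jog_arm(steps=[[[110, -0.436, -0.557, 0, 0, 0, -0.513], [110, -0.436, -0.557, 0, 0, 0, -0.513], [110, -0.436, -0.557, 0, 0, 0, -0.513], [110, -0.436, -0.557, 0, 0, 0, -0.513], [110, -0.436, -0.557, 0, 0, 0, -0.513], [110, -0.436, -0.557, 0, 0, 0, -0.513]]])

```text
t: 24.9
eef_pos: [0.5491, 0.159, 0.079]
ee_rot: [3.141, 0.002, 0.258]
force: [-0.8, -0.3, 0.7]
width: 0.05
gripper_force: 0.0
```

Emit:
jog_arm(steps=[[[110, -0.183, -0.683, 0, 0, 0, -0.513], [110, -0.183, -0.683, 0, 0, 0, -0.513], [110, -0.183, -0.683, 0, 0, 0, -0.513], [110, -0.183, -0.683, 0, 0, 0, -0.513], [110, -0.183, -0.683, 0, 0, 0, -0.513], [110, -0.183, -0.683, 0, 0, 0, -0.513], [110, -0.183, -0.683, 0, 0, 0, -0.513]]])

```text
t: 25.6
eef_pos: [0.4629, 0.3109, 0.0795]
ee_rot: [3.141, 0.001, 0.658]
force: [0.0, 1.1, -0.4]
width: 0.0498
gripper_force: 0.0
```

```bash
python3 - <<'E'
from station import arm, vision
import cv2
from plan import *
s=arm.get_state();print(s["t"],s["eef_pos"],s["ee_rot"],s["width"])
p=Plan(*s["eef_pos"],np.degrees(s["ee_rot"][2])); p.go(.4612,.3129,.004,37.8)
a=vision.grab_frame("wrist")["color"][:,:,::-1];b=vision.grab_frame("scene")["color"][:,:,::-1]
cv2.imwrite("pics/w6.png",cv2.vconcat([cv2.resize(a,(400,300)),b[120:420,100:500]]))
E
```

```text
25.6 [0.46286742 0.31092629 0.07948031] [3.14127801e+00 1.20126604e-03 6.57783926e-01] 0.04981108761379833
 [-0.0, -0.01, 0.302] rz -0.002
```

View pics/w6.png

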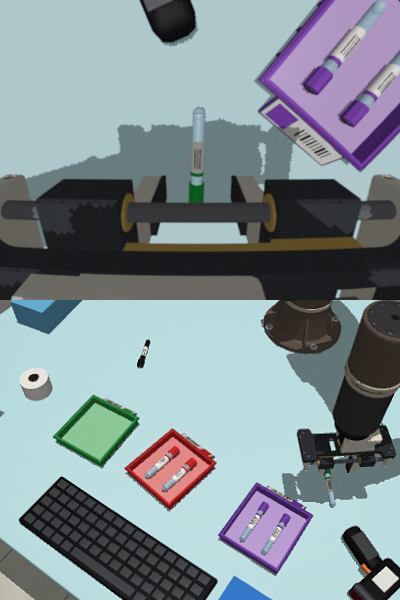

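Both red tubes are in place. The green tube is centred at (197,150).

Emit:
jog_arm(steps=[[[110, 0, -0.01, 0.15, 0, 0, 0], [110, 0, -0.01, 0.25, 0, 0, 0], [110, 0, -0.01, 0.29, 0, 0, 0], [110, 0, -0.01, 0.303, 0, 0, 0], [255, 0, -0.01, 0.303, 0, 0, 0], [255, 0, -0.01, 0.303, 0, 0, 0], [255, 0, -0.01, 0.303, 0, 0, 0], [255, 0, -0.01, 0.303, 0, 0, 0]]])

```text
t: 26.5
eef_pos: [0.4612, 0.3147, 0.0052]
ee_rot: [-3.141, -0.001, 0.66]
force: [0.4, -0.1, -0.0]
width: 0.0233
gripper_force: 0.0
```

Emit:
jog_arm(steps=[[[255, 0, 0, 0, 0, 0, 0], [255, 0, 0, 0, 0, 0, 0], [255, 0, 0, -0.1, 0, 0, 0], [255, 0, 0, -0.25, 0, 0, 0], [255, 0, 0, -0.304, 0, 0, 0], [255, 0, 0, -0.304, 0, 0, 0], [255, 0, 0, -0.304, 0, 0, 0]]])

```text
t: 27.2
eef_pos: [0.4607, 0.3141, 0.0802]
ee_rot: [-3.141, -0.0, 0.659]
force: [0.3, -0.4, 0.3]
width: 0.0127
gripper_force: 11.9
```

Emit:
jog_arm(steps=[[[255, -0.256, 0.733, 0, 0, 0, 0.257], [255, -0.256, 0.733, 0, 0, 0, 0.257], [255, -0.256, 0.733, 0, 0, 0, 0.257], [255, -0.256, 0.733, 0, 0, 0, 0.257], [255, -0.256, 0.733, 0, 0, 0, 0.257], [255, -0.256, 0.733, 0, 0, 0, 0.257], [255, -0.256, 0.733, 0, 0, 0, 0.257]]])

```text
t: 27.9
eef_pos: [0.5222, 0.1304, 0.0795]
ee_rot: [3.142, 0.001, 0.458]
force: [0.8, -0.7, -0.4]
width: 0.0127
gripper_force: 11.9
```

Emit:
jog_arm(steps=[[[255, -0.103, 0.77, 0, 0, 0, 0.257], [255, -0.103, 0.77, 0, 0, 0, 0.257], [255, -0.103, 0.77, 0, 0, 0, 0.257], [255, -0.103, 0.77, 0, 0, 0, 0.257], [255, -0.103, 0.77, 0, 0, 0, 0.257], [255, -0.103, 0.77, 0, 0, 0, 0.257], [255, -0.103, 0.77, 0, 0, 0, 0.257]]])

```text
t: 28.6
eef_pos: [0.5843, -0.0525, 0.0799]
ee_rot: [-3.141, 0.001, 0.257]
force: [-0.2, -0.7, -0.6]
width: 0.0124
gripper_force: 11.9
```

Emit:
jog_arm(steps=[[[255, 0.053, 0.775, 0, 0, 0, 0.256], [255, 0.053, 0.775, 0, 0, 0, 0.256], [255, 0.053, 0.775, 0, 0, 0, 0.256], [255, 0.053, 0.775, 0, 0, 0, 0.256], [255, 0.053, 0.775, 0, 0, 0, 0.256], [255, 0.053, 0.775, 0, 0, 0, 0.256], [255, 0.053, 0.775, 0, 0, 0, 0.256]]])

```text
t: 29.3
eef_pos: [0.6463, -0.236, 0.0802]
ee_rot: [-3.141, 0.0, 0.057]
force: [-0.5, -0.4, -0.1]
width: 0.0127
gripper_force: 11.9
```

Emit:
jog_arm(steps=[[[255, 0, 0.01, 0.12, 0, 0, 0], [255, 0, 0.01, 0.2, 0, 0, 0], [255, 0, 0.01, 0.25, 0, 0, 0], [255, 0, 0.01, 0.275, 0, 0, 0], [255, 0, 0.01, 0.29, 0, 0, 0], [255, 0, 0.01, 0.29, 0, 0, 0], [185, 0, 0.01, 0.29, 0, 0, 0], [185, 0, 0.01, 0.29, 0, 0, 0]]])

```text
t: 30.1
eef_pos: [0.647, -0.2406, 0.0087]
ee_rot: [3.141, -0.001, 0.055]
force: [0.4, -0.1, -0.3]
width: 0.022
gripper_force: 0.0
```

Emit:
jog_arm(steps=[[[185, 0, 0, 0, 0, 0, 0], [185, 0, 0, -0.1, 0, 0, 0], [185, 0, 0, -0.25, 0, 0, 0], [110, 0, 0, -0.4, 0, 0, 0], [110, 0, 0, -0.6, 0, 0, 0], [110, 0, 0, -0.6, 0, 0, 0], [110, 0, 0, -0.6, 0, 0, 0]]])

```text
t: 30.8
eef_pos: [0.6474, -0.2407, 0.1601]
ee_rot: [3.141, -0.004, 0.054]
force: [-0.7, -0.3, -0.4]
width: 0.0482
gripper_force: 0.0
```

Emit:
jog_arm(steps=[[[110, -0.8, 0, 0, 0, 0, 0], [110, -0.8, 0, 0, 0, 0, 0], [110, -0.8, 0, 0, 0, 0, 0], [110, -0.8, 0, 0, 0, 0, 0], [110, -0.8, 0, 0, 0, 0, 0], [110, -0.8, 0, 0, 0, 0, 0], [110, -0.8, 0, 0, 0, 0, 0]]])

```text
t: 31.5
eef_pos: [0.4472, -0.2515, 0.1575]
ee_rot: [-3.142, 0.0, 0.055]
force: [0.4, -0.8, -0.3]
width: 0.0495
gripper_force: 0.0
```

```bash
python3 - <<'E'
from station import arm, vision
import cv2
a=vision.grab_frame("top")["color"][130:260,80:560,::-1];b=vision.grab_frame("scene")["color"][120:460,100:520,::-1]
cv2.imwrite("pics/w7.png",cv2.vconcat([cv2.resize(a,(720,195)),cv2.copyMakeBorder(b,0,0,0,300,0)]))
E
```

```text
(no output)
```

View pics/w7.png

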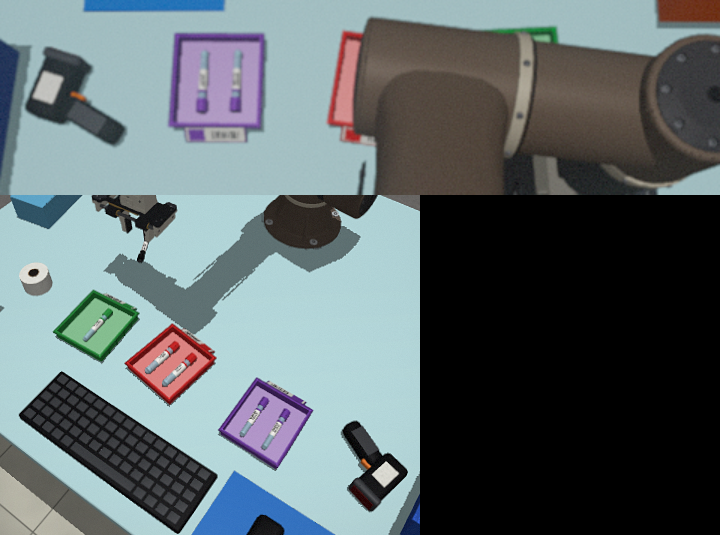

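All five tubes lie in the trays of their colours with stoppers at the card end: green (98,323), red (162,357) and (178,370), purple (252,415) and (275,430). The scanner and label roll have not moved.

```bash
python3 -c "
from station import arm; print(arm.job_done())"
```

```text
the job is handed in; nothing more can be done
None
```

I handed the job in after about 31 s of robot time: all five tubes lie flat in the trays of their colours with stoppers at the card end, the scanner and label roll look unmoved in the last pictures, and the judge's verdict was not shown.

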